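# Put the piled hardware cases back in their cradles

## Task

The four hardware cases have been left in a pile, two across two, on the bench. Take the pile down from the top and put every case away in the cradle of its own colour, lid up and flat on the coloured pad between the lips, carrying it level and setting it down rather than dropping it. Leave the glue bottle and the tape roll where they are.

Things in the scene. Friction and masses are not known exactly. Their poses are not given: they have to be found in the camera images.
- case_yellow: closed yellow plastic case, brass screws seen through two lid windows, two black latches on a long side; 54 mm (x) by 130 mm (y), 32 mm high (z), about 0.24 kg, upright sides: pinch it across the 54 mm at mid-length. Origin: centre of the underside; z out of the lid. Starts lid up, in the bottom layer of the pile beside the blue case (34 mm gap, either order)
- case_blue: closed blue plastic case, steel nuts seen through two lid windows, two black latches on a long side; 54 mm (x) by 130 mm (y), 32 mm high (z), about 0.24 kg, upright sides: pinch it across the 54 mm at mid-length. Origin: centre of the underside; z out of the lid. Starts lid up, in the bottom layer of the pile beside the yellow case (34 mm gap, either order)
- case_red: closed red plastic case, dark steel washers seen through two lid windows, two black latches on a long side; 54 mm (x) by 130 mm (y), 32 mm high (z), about 0.24 kg, upright sides: pinch it across the 54 mm at mid-length. Origin: centre of the underside; z out of the lid. Starts lid up, in the top layer beside the green case (34 mm gap, either order), across both bottom cases
- case_green: closed green plastic case, copper rivets seen through two lid windows, two black latches on a long side; 54 mm (x) by 130 mm (y), 32 mm high (z), about 0.24 kg, upright sides: pinch it across the 54 mm at mid-length. Origin: centre of the underside; z out of the lid. Starts lid up, in the top layer beside the red case (34 mm gap, either order), across both bottom cases
- cradle_yellow: cradle fixed to the bench: grey tray, 78 mm (x) by 154 mm (y) outside, 70 by 146 inside, yellow pad as floor. Origin: centre of the underside, on the bench, z up. Pad top 4 mm, lips 12 mm above the bench; lips along the short ends and 32 mm in from each corner, mid 90 mm of the long sides open for fingers. Case fits either end first
- cradle_blue: cradle fixed to the bench: grey tray, 78 mm (x) by 154 mm (y) outside, 70 by 146 inside, blue pad as floor. Origin: centre of the underside, on the bench, z up. Pad top 4 mm, lips 12 mm above the bench; lips along the short ends and 32 mm in from each corner, mid 90 mm of the long sides open for fingers. Case fits either end first
- cradle_red: cradle fixed to the bench: grey tray, 78 mm (x) by 154 mm (y) outside, 70 by 146 inside, red pad as floor. Origin: centre of the underside, on the bench, z up. Pad top 4 mm, lips 12 mm above the bench; lips along the short ends and 32 mm in from each corner, mid 90 mm of the long sides open for fingers. Case fits either end first
- cradle_green: cradle fixed to the bench: grey tray, 78 mm (x) by 154 mm (y) outside, 70 by 146 inside, green pad as floor. Origin: centre of the underside, on the bench, z up. Pad top 4 mm, lips 12 mm above the bench; lips along the short ends and 32 mm in from each corner, mid 90 mm of the long sides open for fingers. Case fits either end first
- glue: bystander: white glue bottle with blue cap, standing, 38 mm across, 95 mm high; origin: centre of the underside
- tape: bystander: roll of black tape lying flat, 64 mm outside diameter, 38 mm hole, 19 mm high; origin: centre of the underside
Things that resemble listed ones, but are neither listed nor needed, are in the scene too. There is more than one size of the case_green; the job needs the middle-sized.

How it is judged (in metres and radians):
At the end, for the whole second after the job is handed in: Each case is at rest in its own colour's cradle: within 12 mm of its middle along length and width, parallel within 0.2 rad (either end first), lid up, level within 0.06 rad, underside 1.5 to 6.5 mm above the bench; glue bottle upright, it and the tape within 30 mm of their starts (x of case_yellow in the frame of cradle_yellow between -0.012 and 0.012 m and y of case_yellow in the frame of cradle_yellow between -0.012 and 0.012 m and z of case_yellow in the frame of cradle_yellow between 0.0015 and 0.0065 m and angle between each of case_yellow, case_blue, case_red, case_green's own z axis and vertical below 0.06 rad and angle between the y axis of case_yellow and the y axis of cradle_yellow, either way round below 0.2 rad and linear speed of each of case_yellow, case_blue, case_red, case_green below 0.02 m/s and angular speed of each of case_yellow, case_blue, case_red, case_green below 0.1 rad/s and x of case_blue in the frame of cradle_blue between -0.012 and 0.012 m and y of case_blue in the frame of cradle_blue between -0.012 and 0.012 m and z of case_blue in the frame of cradle_blue between 0.0015 and 0.0065 m and angle between the y axis of case_blue and the y axis of cradle_blue, either way round below 0.2 rad and x of case_red in the frame of cradle_red between -0.012 and 0.012 m and y of case_red in the frame of cradle_red between -0.012 and 0.012 m and z of case_red in the frame of cradle_red between 0.0015 and 0.0065 m and angle between the y axis of case_red and the y axis of cradle_red, either way round below 0.2 rad and x of case_green in the frame of cradle_green between -0.012 and 0.012 m and y of case_green in the frame of cradle_green between -0.012 and 0.012 m and z of case_green in the frame of cradle_green between 0.0015 and 0.0065 m and angle between the y axis of case_green and the y axis of cradle_green, either way round below 0.2 rad and distance of each of glue, tape from where it was at the start of the episode below 0.03 m and angle between glue's own z axis and vertical below 0.1 rad); the robot touches nothing.
It fails at once if a bystander (glue bottle or tape roll) is pushed more than 30 mm away or tipped (distance of any of glue, tape from where it was at the start of the episode above 0.03 m or angle between glue's own z axis and vertical above 0.4 rad).
It fails at once if a case is tipped by more than 0.5 rad, so that its contents mix (angle between any of case_yellow, case_blue, case_red, case_green's own z axis and vertical above 0.5 rad).
It fails at once if a case is dropped (falls free faster than 0.6 m/s, about 2 cm) ((linear speed of case_yellow above 0.6 m/s and contact force between case_yellow and anything else below 0.05 N) or (linear speed of case_blue above 0.6 m/s and contact force between case_blue and anything else below 0.05 N) or (linear speed of case_red above 0.6 m/s and contact force between case_red and anything else below 0.05 N) or (linear speed of case_green above 0.6 m/s and contact force between case_green and anything else below 0.05 N)).
It fails at once if a bottom case is dragged more than 40 mm while a top case still lies on it ((distance of case_yellow from where it was at the start of the episode above 0.04 m and contact force between case_yellow and case_red above 0.4 N) or (distance of case_yellow from where it was at the start of the episode above 0.04 m and contact force between case_yellow and case_green above 0.4 N) or (distance of case_blue from where it was at the start of the episode above 0.04 m and contact force between case_blue and case_red above 0.4 N) or (distance of case_blue from where it was at the start of the episode above 0.04 m and contact force between case_blue and case_green above 0.4 N)).
It also fails if it takes over 106 s, if anything falls off the work surface, if the arm or the gripper's body presses on something with over 40 N, if the wrist force passes 120 N, or if a joint passes its speed limit or range.

## Robot

A 6-joint arm with a two-finger parallel gripper is mounted at the origin on the work surface. World frame = base frame: x ahead of the robot, y to its left, z up, the work surface at z = 0. Lengths are in m, angles in degrees, forces in N, time in s.
With the tool pointing down it reaches from about 0.4 to 0.825 m from the base axis. Payload 7 kg.
Tool frame: the origin (TCP) lies on the centre line of the jaws, within the pads' length; the fingertips stand 19 mm ahead of it and the grasp point (between the pads) is the TCP (r.tip_extent is the distance from the TCP to the fingertips, in m); z points along the fingers, y is the line along which they close (so a half turn about z gives the same grasp; the last joint's range is limited). The gripper opens to 88 mm and grips with 3 to 60 N. Pads are 19 mm wide; open, the fingers measure 130 mm over their backs; the gripper's body (78 mm by 193 mm) begins 47 mm behind the grasp point.
Start: joints at [-55.571, 20.546, 0.682, 0, -70.136, -16.507], TCP at [0.208, -0.642, 0.246] pointing down, gripper open.
Joint ranges: [-176.03, 176.03], [-82.01, 121.73], [-58.28, 71.71], [-173.87, 95.51], [-174.79, -0.11], [-173.66, 173.66]. Speed limits (degrees/s): [136.94, 136.94, 172.46, 180, 180, 180].

## Interface

Orientations are given as [roll, pitch, yaw] about the fixed x, y, z axes, in that order (R = Rz(yaw) Ry(pitch) Rx(roll)).
In Python, from plant import r gives the robot as it stands. The module is installed in compiled form; this text tells all that it offers.
- The arm moves only by the tool jog_arm, never from a script. Its argument "deltas" is a list that holds one entry, the list of rows, each a list of 5 numbers: the opening, from -1 (shut) to 1 (fully open), then the shift along the world's x, y, z in cm, then the turn about the world's z in rad. In form: [[[claw, dx, dy, dz, turn], ...]]. A call has 1 to 8 rows; each row shifts and turns the commanded pose from where the row before left it; what a row does not reach is not made up. A row lasts 1/8 s, in which the tool goes at most 62.5 mm and 10.7 degrees, less where a joint would pass 70% of its speed; a pose out of reach is approached as far as the arm can. A call with a gripper value outside its range is refused whole. The fingers move at their own pace and stop on an object; "force" is the grip in N (left out, the last holds). Time passes only in rows, so rows that do not move let the fingers close. It gives the time, the measured TCP pose, the force, the opening and the grip force at its end, in the units of the state.
- r.get_state(): the state, without advancing time (a new reading comes with each control period).
- r.capture(name): name is "side" or "top" or "wrist"; returns the picture (384x512x3 uint8, blue, green, red); there is no depth.
- r.camera_info(name): a dict with "fx", "fy", "cx", "cy" (pixels), "view" (4x4, takes a point from world to camera coordinates). Camera axes: x right, y up, looking along -z (the intrinsics and any distortion apply to the point x, -y, -z); pixel columns grow to the right and rows downward; lengths in m; the calibration is good to about 2 mm. A picture is of the moment at which its call begins: read the wrist's pose just before it. camera_info takes no time and is no camera call; for the wrist camera it gives the pose at the moment of the call.
- r.close_job(): hands the job in; it is judged then, once.
The state is a dict: "time_s": time; "joints": joint angles; "qd": joint speeds; "joint_torque": joint torques, N m; "tcp_pos": TCP position; "eef_rot": TCP orientation; "contact_force": force on the tool from outside, world axes, zero at the start; "moment": the same for the moment, N m; "gripper_width": finger opening in m; "gripper_force": force on a finger pad.
Only numpy, scipy, OpenCV 4.12 (cv2) and the standard library are available. Lean on these libraries where they do the work, as an engineer would, in place of code of your own. Each camera call takes 0.05 s, during which the arm holds its last target. There are 200 camera calls.

## Working session

There is one attempt and no reset: what is moved stays moved. The work goes in short steps, Python scripts to look and compute and a tool call to move; the robot and the scene stay as the last step left them, time stands still between calls to the robot, and variables do not carry over. Pictures are saved under pics/ and viewed, at most 14 in all, crops included, and the job is handed in when it is done.

Besides the shell and the picture viewer there is one more tool, called by a JSON object that holds its "fn" and its "kwargs". jog_arm: Moves the arm, as the interface text tells. Its arguments: {"type":"object","properties":{"deltas":{"type":"array"},"force":{"type":"number"}},"required":["deltas"]}

```bash
mkdir -p pics; python3 - <<'E'
from plant import r
import cv2,numpy as np
s=r.get_state();print(s)
for n in("top","side"):
    cv2.imwrite(f"pics/{n}0.png",r.capture(n)); 
    i=r.camera_info(n);print(n,{k:(np.round(v,4).tolist()) for k,v in i.items()})
E
```

```text
{'time_s': 0.0, 'joints': array([-5.55723503e+01,  2.05931236e+01,  6.32132152e-01, -2.06810599e-02,
       -7.01348075e+01, -1.65056076e+01]), 'qd': array([ 0.06376226,  0.01425782,  0.01290392,  0.08399379,  0.00564166,
       -0.0546061 ]), 'joint_torque': array([-1.29392192e-03, -5.82725573e+01,  2.93055707e+01,  6.99680507e+00,
        7.12796827e-03, -9.40807922e-05]), 'tcp_pos': array([ 0.20753227, -0.64181388,  0.24458936]), 'eef_rot': array([ 1.79902625e+02, -8.58005236e-03, -1.62084994e+02]), 'contact_force': array([ 0.46255293, -0.05239636, -0.15334744]), 'moment': array([0.00159799, 0.00280407, 0.05329291]), 'gripper_force': 0.0, 'gripper_width': 0.08775086832342043}
top {'fx': 362.3365, 'fy': 362.3365, 'cx': 255.3939, 'cy': 192.2332, 'view': [[-0.0044, -0.9999, -0.0139, -0.0008], [0.9818, -0.007, 0.1896, -0.5298], [-0.1897, -0.0128, 0.9818, -0.9283], [0.0, 0.0, 0.0, 1.0]]}
side {'fx': 383.9347, 'fy': 383.9347, 'cx': 259.0595, 'cy': 189.2631, 'view': [[-0.8773, -0.4797, 0.0157, 0.4381], [0.2618, -0.4508, 0.8534, -0.1882], [-0.4023, 0.7528, 0.5211, -0.9081], [0.0, 0.0, 0.0, 1.0]]}
```

View pics/top0.png

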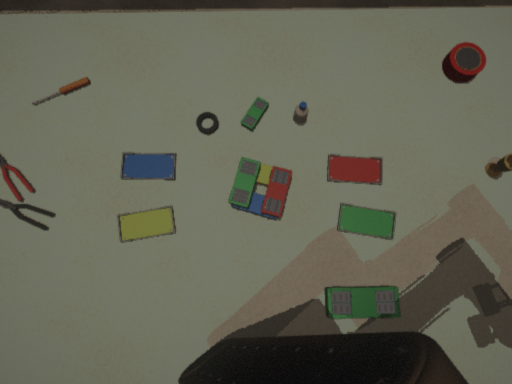

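View pics/side0.png

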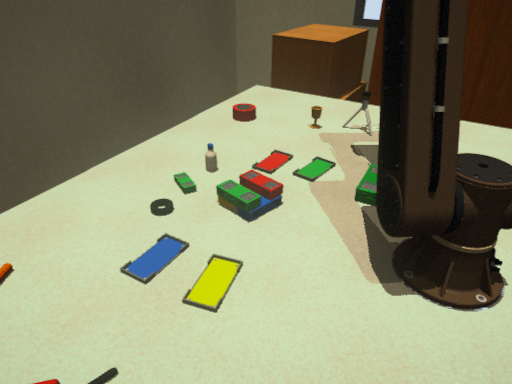

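The top view shows the pile near (260,190): green on the left and red on the right, with yellow (far) and blue (near) underneath. The cradles are blue (149,167), yellow (147,224), red (355,170) and green (366,221). The tape is at (207,123) and the glue at (301,112). The small green case (255,114) and the large one (362,302) are decoys. The side view agrees.

```bash
cat > h.py <<'E'
import cv2,numpy as np
from plant import r
HSV={'red':[((0,130,50),(7,255,255)),((173,130,50),(180,255,255))],'green':[((50,110,40),(80,255,255))],'blue':[((100,120,40),(125,255,255))],'yellow':[((22,140,60),(35,255,255))]}
def mask(im,c):
    h=cv2.cvtColor(im,cv2.COLOR_BGR2HSV)
    return sum(cv2.inRange(h,a,b) for a,b in HSV[c])
def cast(i,px,z):
    px=np.asarray(px,float).reshape(-1,2);V=np.array(i['view']);R=V[:3,:3];C=-R.T@V[:3,3]
    d=np.c_[(px[:,0]-i['cx'])/i['fx'],-(px[:,1]-i['cy'])/i['fy'],-np.ones(len(px))]@R
    return C[:2]+d[:,:2]*((z-C[2])/d[:,2])[:,None]
def proj(i,p):
    q=np.array(i['view'])@np.r_[p,1];return i['cx']+i['fx']*q[0]/-q[2],i['cy']+i['fy']*q[1]/q[2]
def blobs(im,i,c,z,amin=150):
    """contours cast on plane z -> centre, long-axis yaw(deg), sizes, pixel centre"""
    m=cv2.morphologyEx(mask(im,c),cv2.MORPH_CLOSE,np.ones((3,3)))
    out=[]
    for k in cv2.findContours(m,cv2.RETR_EXTERNAL,cv2.CHAIN_APPROX_NONE)[0]:
        if cv2.contourArea(k)<amin: continue
        w=cast(i,k,z).astype(np.float32);b=cv2.boxPoints(cv2.minAreaRect(w*1000))
        e=[b[1]-b[0],b[2]-b[1]];L=[np.linalg.norm(x) for x in e];l=e[int(np.argmax(L))]
        out.append((c,np.round(b.mean(0),1).tolist(),round(float(np.degrees(np.arctan2(l[1],l[0]))%180),1),np.round(sorted(L),1).tolist(),k.reshape(-1,2).mean(0).round().tolist()))
    return out
E
python3 - <<'E'
from h import *
im=cv2.imread('pics/top0.png');i=r.camera_info('top')
for c in HSV:
    for z in(.004,.064):
        print(z,*blobs(im,i,c,z),sep='\n ')
i=r.camera_info('wrist');V=np.array(i['view']);print(-V[:3,:3].T@V[:3,3],V,i['fx'],i['cx'],i['cy'])
E
```

```text
0.004
 ('red', [541.7999877929688, -62.79999923706055], 165.0, [56.599998474121094, 137.1999969482422], [276.0, 191.0])
 ('red', [578.0999755859375, 690.5], 41.9, [50.099998474121094, 120.0], [15.0, 181.0])
 ('red', [604.2999877929688, -286.6000061035156], 85.3, [69.5999984741211, 145.0], [354.0, 169.0])
 ('red', [947.0, -645.4000244140625], 133.8, [103.69999694824219, 108.0999984741211], [467.0, 58.0])
0.064
 ('red', [530.0999755859375, -60.0], 165.0, [53.29999923706055, 129.0], [276.0, 191.0])
 ('red', [564.2000122070312, 648.5], 41.9, [47.099998474121094, 112.80000305175781], [15.0, 181.0])
 ('red', [588.9000244140625, -270.5], 85.3, [65.5, 136.39999389648438], [354.0, 169.0])
 ('red', [911.0999755859375, -607.9000244140625], 133.8, [97.5, 101.5999984741211], [467.0, 58.0])
0.004
 ('green', [239.1999969482422, -292.5], 91.4, [74.0999984741211, 177.10000610351562], [367.0, 301.0])
 ('green', [455.70001220703125, -311.5], 80.0, [65.5999984741211, 141.10000610351562], [367.0, 221.0])
 ('green', [572.4000244140625, 27.200000762939453], 73.4, [43.099998474121094, 52.099998474121094], [
[... 151 characters left out ...]
9.0, -293.8999938964844], 80.0, [61.70000076293945, 132.6999969482422], [367.0, 221.0])
 ('green', [558.7999877929688, 24.600000381469727], 73.4, [40.5, 49.0], [245.0, 181.0])
0.004
 ('blue', [619.7000122070312, 306.70001220703125], 89.5, [62.70000076293945, 139.8000030517578], [148.0, 165.0])
0.064
 ('blue', [603.2999877929688, 287.5], 89.5, [58.900001525878906, 131.5], [148.0, 165.0])
0.004
0.064
[ 0.13392047 -0.66538169  0.38382068] [[-0.30781537  0.95144435  0.00182949  0.67359423]
 [-0.91100965 -0.29417806 -0.28899946  0.03718612]
 [-0.27442871 -0.09062516  0.95732751 -0.3909908 ]
 [ 0.          0.          0.          1.        ]] 303.47912050980057 261.7829634843462 186.73694987097787
```

{"fn": "jog_arm", "kwargs": {"deltas": [[[0.545,2.4,4.45,0.3,-0.041],[0.545,2.4,4.45,0.3,-0.041],[0.545,2.4,4.45,0.3,-0.041],[0.545,2.4,4.45,0.3,-0.041],[0.545,2.4,4.45,0.3,-0.041],[0.545,2.4,4.45,0.3,-0.041],[0.545,2.4,4.45,0.3,-0.041]]]}}

```text
time_s: 0.98
tcp_pos: [0.3761, -0.3291, 0.2665]
eef_rot: [180.0, -0.0, -178.6]
contact_force: [0.3, -0.5, 0.1]
gripper_width: 0.0676
gripper_force: 0.0
```

{"fn": "jog_arm", "kwargs": {"deltas": [[[0.545,2.4,4.45,0.3,-0.041],[0.545,2.4,4.45,0.3,-0.041],[0.545,2.4,4.45,0.3,-0.041],[0.545,2.4,4.45,0.3,-0.041],[0.545,2.4,4.45,0.3,-0.041],[0.545,2.4,4.45,0.3,-0.041],[0.545,2.4,4.45,0.3,-0.041],[0.545,0,0,0,0]]]}}

```text
time_s: 1.98
tcp_pos: [0.5448, -0.0166, 0.2869]
eef_rot: [-180.0, -0.0, 165.2]
contact_force: [-0.7, -0.3, 0.0]
gripper_width: 0.0678
gripper_force: 0.0
```

```bash
python3 - <<'E'
from h import *
print(r.get_state()['tcp_pos'],r.get_state()['eef_rot'],r.get_state()['gripper_width'])
i=r.camera_info('wrist');im=r.capture('wrist');cv2.imwrite('pics/w1.png',im)
for c in HSV:
    for z in(.032,.064): print(z,*blobs(im,i,c,z,400),sep='\n ')
t=cv2.imread('pics/top0.png');h=cv2.cvtColor(t,cv2.COLOR_BGR2HSV)
print(h[224,147],h[225,140],h[170,265])
it=r.camera_info('top')
for n,p,z in(('glue',(301,106),.09),('tape',(207,123),.019),('small',(255,112),.025)): print(n,cast(it,p,z))
E
```

```text
[ 0.54480859 -0.0165808   0.28686705] [-1.79983146e+02 -4.71110766e-02  1.65186329e+02] 0.06780774181257712
0.032
 ('red', [574.0, -255.89999389648438], 61.2, [60.29999923706055, 144.60000610351562], [108.0, 224.0])
 ('red', [537.2000122070312, -64.4000015258789], 164.8, [59.599998474121094, 139.8000030517578], [224.0, 157.0])
0.064
 ('red', [565.5999755859375, -234.8000030517578], 61.2, [55.400001525878906, 132.89999389648438], [108.0, 224.0])
 ('red', [531.7000122070312, -58.79999923706055], 164.8, [54.70000076293945, 128.39999389648438], [224.0, 157.0])
0.032
 ('green', [778.7000122070312, -9.5], 158.6, [46.900001525878906, 57.099998474121094], [303.0, 302.0])
 ('green', [456.3999938964844, -289.70001220703125], 79.9, [66.30000305175781, 130.89999389648438], [45.0, 146.0])
 ('green', [564.0, 28.200000762939453], 164.5, [58.400001525878906, 141.10000610351562], [297.0, 159.0])
0.064
 ('green', [753.5999755859375, -8.399999618530273], 158.6, [43.099998474121094, 52.5], [303.0, 302.0])
 ('green', [457.5, -265.79998779296875], 79.9, [61.0, 120.19999694824219], [45.0, 146.0])
 ('green'
[... 376 characters left out ...]
0.5, 74.69999694824219], [479.0, 150.0])
 ('blue', [506.6000061035156, 13.0], 75.2, [47.29999923706055, 68.5999984741211], [272.0, 118.0])
0.032
 ('yellow', [583.0999755859375, -27.5], 165.2, [37.29999923706055, 57.900001525878906], [261.0, 186.0])
 ('yellow', [456.6000061035156, 263.5], 99.8, [66.9000015258789, 90.0], [469.0, 29.0])
0.064
 ('yellow', [573.9000244140625, -24.899999618530273], 165.2, [34.29999923706055, 53.20000076293945], [261.0, 186.0])
 ('yellow', [457.70001220703125, 242.39999389648438], 99.8, [61.5, 82.69999694824219], [469.0, 29.0])
[ 32 131 119] [ 31 131 119] [ 31 134 120]
glue [[ 0.75939629 -0.12908174]]
tape [[0.74162467 0.13618282]]
small [[ 0.77155176 -0.00342693]]
```

View pics/w1.png

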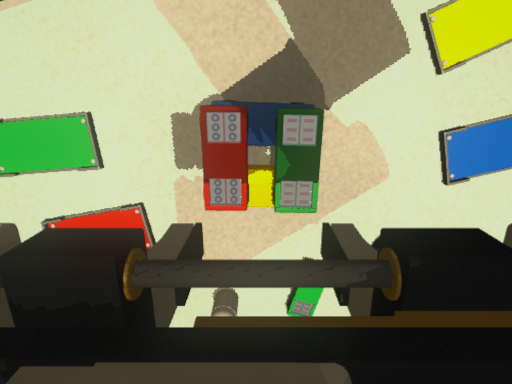

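Wrist view: red (224,157) and green (297,159) lie on yellow and blue, both 54x130 mm at the lid plane. The gap is clear, and the gripper (68 mm opening) straddles the axis.

{"fn": "jog_arm", "kwargs": {"deltas": [[[0.545,1.15,4.3,0,-0.012],[0.545,0,0,-4.5,0],[0.545,0,0,-4.5,0],[0.545,0,0,-4.5,0],[0.545,0,0,-3,0],[0.545,0,0,0,0]]]}}

```text
time_s: 2.78
tcp_pos: [0.5532, 0.0223, 0.1205]
eef_rot: [-179.8, -0.2, 164.3]
contact_force: [0.9, -0.2, 0.3]
gripper_width: 0.0677
gripper_force: 0.0
```

{"fn": "jog_arm", "kwargs": {"deltas": [[[0.545,0.3,0.4,-1.5,0],[0.545,0,0,-2,0],[0.545,0,0,-2,0],[0.545,0,0,-0.95,0],[0.545,0,0,0,0]]]}}

```text
time_s: 3.4
tcp_pos: [0.5583, 0.0278, 0.0581]
eef_rot: [-180.0, -0.0, 164.4]
contact_force: [0.1, -0.5, 0.7]
gripper_width: 0.0676
gripper_force: 0.0
```

{"fn": "jog_arm", "kwargs": {"deltas": [[[0.545,-0.1,-0.1,-0.1,0],[0.1,0,0,0,0],[-0.2,0,0,0,0],[-0.2,0,0,0,0],[-0.2,0,0,0,0],[-0.2,0,0,0,0]]], "force": 25}}

```text
time_s: 4.15
tcp_pos: [0.5574, 0.0268, 0.0576]
eef_rot: [180.0, 0.0, 164.4]
contact_force: [-1.8, -0.2, 5.5]
gripper_width: 0.0536
gripper_force: 25.0
```

{"fn": "jog_arm", "kwargs": {"deltas": [[[-0.2,0,0,0.8,0],[-0.2,0,0,2,0],[-0.2,0,0,3,0],[-0.2,0,0,3,0],[-0.2,-0.5,-1.5,1,0.08],[-0.2,-1.0,-3.2,0,0.16],[-0.2,-1.0,-3.2,0,0.16],[-0.2,-1.0,-3.2,0,0.16]]]}}

```text
time_s: 5.15
tcp_pos: [0.5216, -0.085, 0.1552]
eef_rot: [180.0, 0.0, -163.3]
contact_force: [0.4, 0.0, -1.3]
gripper_width: 0.0538
gripper_force: 25.0
```

{"fn": "jog_arm", "kwargs": {"deltas": [[[-0.2,-1.0,-3.2,0,0.16],[-0.2,-1.0,-3.2,0,0.16],[-0.2,-1.0,-3.2,0,0.16],[-0.2,-1.0,-3.2,0,0.16],[-0.2,-1.0,-3.2,0,0.16],[-0.2,-1.0,-3.2,0,0.16],[-0.2,-0.7,-3.2,0,0.14],[-0.2,-0.5,-1.5,0,0]]]}}

```text
time_s: 6.15
tcp_pos: [0.4496, -0.3244, 0.155]
eef_rot: [180.0, 0.0, -100.6]
contact_force: [0.1, -0.4, -2.1]
gripper_width: 0.0542
gripper_force: 25.0
```

{"fn": "jog_arm", "kwargs": {"deltas": [[[-0.2,0,0,0,0],[-0.2,0,0,0,0]]]}}

```text
time_s: 6.4
tcp_pos: [0.4502, -0.3227, 0.155]
eef_rot: [180.0, 0.0, -100.6]
contact_force: [-0.5, 0.6, -1.0]
gripper_width: 0.0538
gripper_force: 25.0
```

```bash
python3 - <<'E'
from h import *
s=r.get_state();print(s['tcp_pos'],s['eef_rot'],s['gripper_width'])
i=r.camera_info('wrist');im=r.capture('wrist');cv2.imwrite('pics/w2.png',im)
for c,z in(('green',.004),('green',.155),('red',.004),('red',.064)): print(z,*blobs(im,i,c,z,400),sep='\n ')
E
```

```text
[ 0.45022049 -0.32267234  0.15502482] [ 1.79990415e+02  1.34528943e-02 -1.00617147e+02] 0.053777139387897736
0.004
 ('green', [477.3999938964844, -180.0], 169.4, [37.20000076293945, 116.5999984741211], [262.0, 297.0])
 ('green', [453.8999938964844, -306.5], 79.5, [116.80000305175781, 150.3000030517578], [261.0, 188.0])
 ('green', [245.6999969482422, -291.70001220703125], 92.8, [72.9000015258789, 155.60000610351562], [473.0, 156.0])
0.155
 ('green', [456.20001220703125, -294.0], 169.4, [17.899999618530273, 55.900001525878906], [262.0, 297.0])
 ('green', [444.8999938964844, -354.6000061035156], 79.5, [56.0, 72.0999984741211], [261.0, 188.0])
 ('green', [345.1000061035156, -347.5], 92.8, [35.0, 74.5999984741211], [473.0, 156.0])
0.004
 ('red', [601.2999877929688, -319.0], 85.6, [71.30000305175781, 76.69999694824219], [116.0, 203.0])
0.064
 ('red', [567.2000122070312, -335.6000061035156], 85.6, [56.5, 60.79999923706055], [116.0, 203.0])
```

View pics/w2.png

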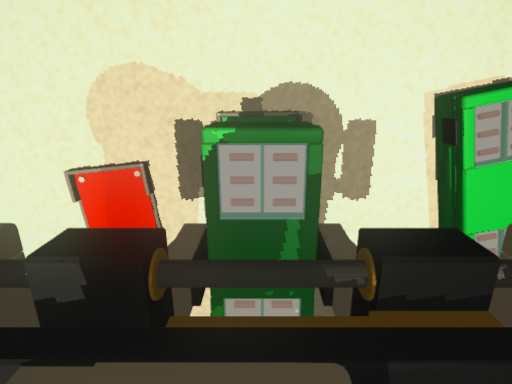

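The green case hides its pad. The end lip's top edge shows at row 112, columns 218–301, and I'll use it to check alignment.

```bash
python3 - <<'E'
from h import *
i=r.camera_info('wrist');w=cast(i,[(218,112.5),(301,112)],.012);print(w,np.linalg.norm(w[1]-w[0]))
u=np.array([np.cos(np.radians(80)),np.sin(np.radians(80))])
print(w.mean(0)+u*.077, w.mean(0)-u*.077)
im=cv2.imread('pics/top0.png');it=r.camera_info('top')
HSV['yellow']=[((25,90,60),(36,255,255))]
for c in('yellow','green','red','blue'):print(blobs(im,it,c,.004))
E
sed -i "s/(22,140,60),(35/(25,90,60),(36/" h.py
```

```text
[[ 0.47847716 -0.39106374]
 [ 0.40461237 -0.37774412]] 0.07505610713931092
[ 0.45491568 -0.30857373] [ 0.42817386 -0.46023412]
[('yellow', [451.70001220703125, 303.8999938964844], 99.9, [71.80000305175781, 146.6999969482422], [146.0, 224.0]), ('yellow', [592.5, -27.299999237060547], 166.0, [34.099998474121094, 56.400001525878906], [264.0, 174.0])]
[('green', [239.1999969482422, -292.5], 91.4, [74.0999984741211, 177.10000610351562], [367.0, 301.0]), ('green', [455.70001220703125, -311.5], 80.0, [65.5999984741211, 141.10000610351562], [367.0, 221.0]), ('green', [572.4000244140625, 27.200000762939453], 73.4, [43.099998474121094, 52.099998474121094], [245.0, 181.0])]
[('red', [541.7999877929688, -62.79999923706055], 165.0, [56.599998474121094, 137.1999969482422], [276.0, 191.0]), ('red', [578.0999755859375, 690.5], 41.9, [50.099998474121094, 120.0], [15.0, 181.0]), ('red', [604.2999877929688, -286.6000061035156], 85.3, [69.5999984741211, 145.0], [354.0, 169.0]), ('red', [947.0, -645.4000244140625], 133.8, [103.69999694824219, 108.0999984741211], [467.0, 58.0])]
[('blue', [619.7000122070312, 306.70001220703125], 89.5, [62.70000076293945, 139.8000030517578], [148.0, 165.0])]
```

{"fn": "jog_arm", "kwargs": {"deltas": [[[-0.2,0.5,1.25,0,0.01],[-0.2,0,0,-2,0],[-0.2,0,0,-3,0],[-0.2,0,0,-3,0],[-0.2,0,0,-2,0],[-0.2,0,0,0,0],[-0.2,0,0,0,0]]]}}

```text
time_s: 7.32
tcp_pos: [0.4561, -0.3104, 0.0559]
eef_rot: [-179.9, -0.0, -99.9]
contact_force: [-0.5, 0.7, -1.7]
gripper_width: 0.0537
gripper_force: 25.0
```

{"fn": "jog_arm", "kwargs": {"deltas": [[[-0.2,0,0,-1.2,0],[-0.2,0,0,-0.8,0],[-0.2,0,0,-0.3,0],[-0.2,0,0,-0.2,0],[-0.2,0,0,0,0]]]}}

```text
time_s: 7.95
tcp_pos: [0.4552, -0.3108, 0.03]
eef_rot: [180.0, -0.0, -100.0]
contact_force: [-0.0, 0.1, -1.6]
gripper_width: 0.0537
gripper_force: 25.0
```

{"fn": "jog_arm", "kwargs": {"deltas": [[[-0.2,0,0,-0.1,0],[-0.2,0,0,-0.05,0],[-0.2,0,0,0,0]]]}}

```text
time_s: 8.32
tcp_pos: [0.4554, -0.3109, 0.0296]
eef_rot: [-180.0, -0.0, -100.0]
contact_force: [-2.0, 1.9, 7.0]
gripper_width: 0.054
gripper_force: 25.0
```

{"fn": "jog_arm", "kwargs": {"deltas": [[[0.2,0,0,0,0],[0.545,0,0,0,0],[0.545,0,0,0,0],[0.545,0,0,2,0],[0.545,0,0,4,0],[0.545,0,0,5,0],[0.545,0.8,2.5,4,-0.16],[0.545,0.8,2.5,0,-0.17]]]}}

```text
time_s: 9.32
tcp_pos: [0.4733, -0.2609, 0.1823]
eef_rot: [-179.6, 0.1, -119.2]
contact_force: [0.3, 0.2, -1.3]
gripper_width: 0.0682
gripper_force: 0.0
```

{"fn": "jog_arm", "kwargs": {"deltas": [[[0.545,0.8,2.5,0,-0.17],[0.545,0.8,2.5,0,-0.17],[0.545,0.8,2.5,0,-0.17],[0.545,0.8,2.5,0,-0.17],[0.545,0.8,2.5,0,-0.17],[0.545,0.8,2.5,0,-0.17],[0.545,0.8,2.5,0,-0.17],[0.545,0.4,2.6,0,-0.14]]]}}

```text
time_s: 10.32
tcp_pos: [0.5315, -0.0589, 0.1785]
eef_rot: [180.0, 0.0, 164.6]
contact_force: [0.3, 0.3, 0.3]
gripper_width: 0.0676
gripper_force: 0.0
```

{"fn": "jog_arm", "kwargs": {"deltas": [[[0.545,0.6,0,0,0],[0.545,0,0,0,0]]]}}

```text
time_s: 10.58
tcp_pos: [0.5375, -0.0598, 0.1784]
eef_rot: [-180.0, -0.0, 165.0]
contact_force: [-0.8, -0.6, -0.6]
gripper_width: 0.0678
gripper_force: 0.0
```

```bash
python3 - <<'E'
from h import *
s=r.get_state();print(s['tcp_pos'],s['eef_rot'],s['gripper_width'])
i=r.camera_info('wrist');im=r.capture('wrist');cv2.imwrite('pics/w3.png',im)
for c,z in(('red',.064),('yellow',.032),('blue',.032)): print(z,*blobs(im,i,c,z,400),sep='\n ')
im=r.capture('top');cv2.imwrite('pics/top1.png',im);it=r.camera_info('top')
print(blobs(im,it,'green',.036))
E
```

```text
[ 0.5374561  -0.05984873  0.17844909] [-1.79991527e+02 -4.70745064e-03  1.65043342e+02] 0.06777572577718215
0.064
 ('red', [531.0999755859375, -59.20000076293945], 165.0, [54.0, 129.1999969482422], [259.0, 175.0])
0.032
 ('yellow', [594.7000122070312, -26.899999618530273], 165.1, [34.900001525878906, 36.400001525878906], [306.0, 222.0])
0.032
 ('blue', [508.1000061035156, 10.399999618530273], 75.1, [52.400001525878906, 80.0999984741211], [322.0, 123.0])
[('green', [243.5, -279.6000061035156], 89.9, [72.0, 179.39999389648438], [357.0, 302.0]), ('green', [449.0, -318.0], 80.0, [61.29999923706055, 97.5], [370.0, 224.0])]
```

View pics/top1.png

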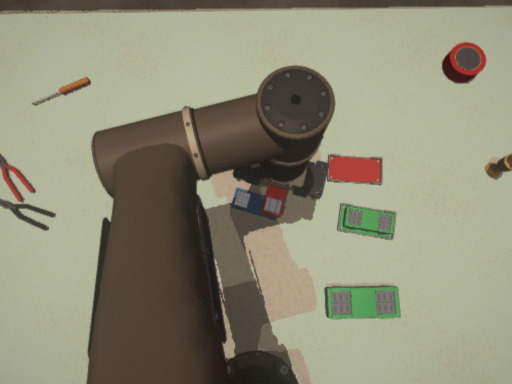

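The green case sits inside its cradle (367,221). Next is red.

{"fn": "jog_arm", "kwargs": {"deltas": [[[0.545,-0.6,0,-1.5,0],[0.545,0,0,-4,0],[0.545,0,0,-3,0],[0.545,0,0,-2,0],[0.545,0,0,-1,0],[0.545,0,0,-0.6,0],[0.545,0,0,0,0]]]}}

```text
time_s: 11.55
tcp_pos: [0.5311, -0.0598, 0.0576]
eef_rot: [-180.0, -0.0, 164.9]
contact_force: [0.5, 0.5, -0.9]
gripper_width: 0.0676
gripper_force: 0.0
```

{"fn": "jog_arm", "kwargs": {"deltas": [[[0.1,0,0,0,0],[-0.2,0,0,0,0],[-0.2,0,0,0,0],[-0.2,0,0,0,0],[-0.2,0,0,0,0]]], "force": 25}}

```text
time_s: 12.18
tcp_pos: [0.5315, -0.0597, 0.0582]
eef_rot: [180.0, 0.0, 164.9]
contact_force: [-2.2, -0.1, 6.1]
gripper_width: 0.0536
gripper_force: 25.0
```

{"fn": "jog_arm", "kwargs": {"deltas": [[[-0.2,0,0,0.8,0],[-0.2,0,0,2,0],[-0.2,0,0,3,0],[-0.2,0,0,3,0],[-0.2,0.3,-1.0,1,0.08],[-0.2,0.7,-2.2,0,0.16],[-0.2,0.7,-2.2,0,0.16],[-0.2,0.7,-2.2,0,0.16]]]}}

```text
time_s: 13.18
tcp_pos: [0.5549, -0.1362, 0.1554]
eef_rot: [180.0, -0.0, -162.7]
contact_force: [-0.1, 0.2, -2.9]
gripper_width: 0.0539
gripper_force: 25.0
```

{"fn": "jog_arm", "kwargs": {"deltas": [[[-0.2,0.7,-2.2,0,0.16],[-0.2,0.7,-2.2,0,0.16],[-0.2,0.7,-2.2,0,0.16],[-0.2,0.7,-2.2,0,0.16],[-0.2,0.7,-2.2,0,0.16],[-0.2,0.7,-2.2,0,0.16],[-0.2,0.55,-1.7,0,0.15],[-0.2,0,0,0,0.085]]]}}

```text
time_s: 14.18
tcp_pos: [0.6023, -0.2857, 0.1548]
eef_rot: [179.9, 0.0, -94.4]
contact_force: [-0.3, 1.4, -2.7]
gripper_width: 0.0536
gripper_force: 25.0
```

{"fn": "jog_arm", "kwargs": {"deltas": [[[-0.2,0,0,0,0],[-0.2,0,0,0,0]]]}}

```text
time_s: 14.42
tcp_pos: [0.6025, -0.2844, 0.1554]
eef_rot: [180.0, 0.0, -94.6]
contact_force: [-0.6, 0.1, -3.5]
gripper_width: 0.0537
gripper_force: 25.0
```

```bash
python3 - <<'E'
from h import *
s=r.get_state();print(s['tcp_pos'],s['eef_rot'],s['gripper_width'])
i=r.camera_info('wrist');im=r.capture('wrist');cv2.imwrite('pics/w4.png',im[60:260,130:400])
E
```

```text
[ 0.60245468 -0.28442273  0.15539903] [ 1.79971973e+02  1.56939530e-02 -9.46279049e+01] 0.053679276031652116
```

View pics/w4.png

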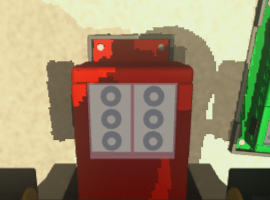

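Red hangs level over its cradle. The end lip's outer corners are at full-frame (216,95) and (304,94).

```bash
python3 - <<'E'
from h import *
i=r.camera_info('wrist');w=cast(i,[(216,95),(304,94.)],.012);e=w[1]-w[0];print(w,np.linalg.norm(e),np.degrees(np.arctan2(e[1],e[0]))+90)
u=np.array([np.cos(np.radians(85.4)),np.sin(np.radians(85.4))]);print(w.mean(0)+u*.077)
E
```

```text
[[ 0.63763794 -0.36491129]
 [ 0.55942301 -0.35948547]] 0.07840290750865797 266.03171845352944
[ 0.60470579 -0.28544641]
```

{"fn": "jog_arm", "kwargs": {"deltas": [[[-0.2,0.2,-0.1,0,0.0],[-0.2,0,0,-2,0],[-0.2,0,0,-3,0],[-0.2,0,0,-3,0],[-0.2,0,0,-2,0],[-0.2,0,0,-1,0],[-0.2,0,0,-0.7,0],[-0.2,0,0,0,0]]]}}

```text
time_s: 15.48
tcp_pos: [0.6048, -0.2857, 0.0387]
eef_rot: [-180.0, -0.0, -94.5]
contact_force: [0.8, 0.0, -3.0]
gripper_width: 0.054
gripper_force: 25.0
```

{"fn": "jog_arm", "kwargs": {"deltas": [[[-0.2,0,0,-0.4,0],[-0.2,0,0,-0.3,0],[-0.2,0,0,-0.1,0],[-0.2,0,0,0,0]]]}}

```text
time_s: 15.98
tcp_pos: [0.6047, -0.2857, 0.0306]
eef_rot: [-180.0, -0.0, -94.5]
contact_force: [-0.1, 1.0, -2.8]
gripper_width: 0.0542
gripper_force: 25.0
```

{"fn": "jog_arm", "kwargs": {"deltas": [[[-0.2,0,0,-0.1,0],[-0.2,0,0,-0.05,0],[-0.2,0,0,0,0]]]}}

```text
time_s: 16.35
tcp_pos: [0.6049, -0.2858, 0.0303]
eef_rot: [-180.0, -0.0, -94.5]
contact_force: [-2.0, 1.7, 5.6]
gripper_width: 0.0539
gripper_force: 25.0
```

{"fn": "jog_arm", "kwargs": {"deltas": [[[0.2,0,0,0,0],[0.545,0,0,0,0],[0.545,0,0,0,0],[0.545,0,0,2,0],[0.545,0,0,4,0],[0.545,0,0,5,0],[0.545,0,2,4,-0.1],[0.545,-1.0,4,3,-0.083]]]}}

```text
time_s: 17.35
tcp_pos: [0.5954, -0.2262, 0.2109]
eef_rot: [-179.9, -0.0, -105.3]
contact_force: [0.4, 0.1, -0.7]
gripper_width: 0.0675
gripper_force: 0.0
```

{"fn": "jog_arm", "kwargs": {"deltas": [[[0.545,-1.0,4.2,2,0],[0.545,-1.0,4.2,2,0],[0.545,-1.0,4.2,0,0],[0.545,-1.0,4.2,0,0],[0.545,-1.0,4.2,0,0],[0.545,0,0,0,0]]]}}

```text
time_s: 18.1
tcp_pos: [0.5444, -0.0135, 0.2496]
eef_rot: [-179.9, 0.0, -104.8]
contact_force: [0.3, -0.8, 0.0]
gripper_width: 0.0675
gripper_force: 0.0
```

```bash
python3 - <<'E'
from h import *
s=r.get_state();print(s['tcp_pos'],s['eef_rot'],s['gripper_width'])
i=r.camera_info('wrist');im=r.capture('wrist');cv2.imwrite('pics/w5.png',im)
for c,z in(('yellow',.032),('blue',.032),('red',.036)): print(z,*blobs(im,i,c,z,400),sep='\n ')
E
```

```text
[ 0.54437235 -0.01348943  0.24955879] [-1.79949570e+02  4.55773228e-02 -1.04827684e+02] 0.06751714413622295
0.032
 ('yellow', [597.5, 9.0], 165.2, [46.5, 54.0], [226.0, 195.0])
0.032
 ('blue', [504.70001220703125, -4.900000095367432], 72.9, [53.20000076293945, 127.69999694824219], [297.0, 156.0])
0.036
```

View pics/w5.png

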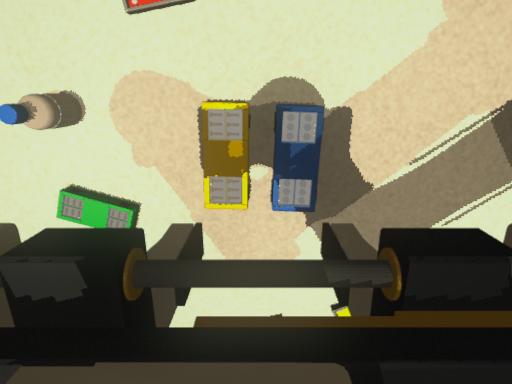

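Yellow (225,155) and blue (297,156) lie undisturbed with the gap kept. Yellow is half in shadow, so I'll widen its mask.

```bash
python3 - <<'E'
from h import *
i=r.camera_info('wrist');im=cv2.imread('pics/w5.png')
im[:,:180]=255;im[225:]=255
HSV['yellow']=[((15,150,30),(36,255,255))]
for c in('yellow','blue'):print(*blobs(im,i,c,.032,400),sep='\n')
w=cast(i,[(203,102),(248,102),(247,209),(206,209)],.032);print(w.mean(0),w)
print(r.get_state()['tcp_pos'])
E
```

```text
('yellow', [585.7999877929688, -31.0], 73.7, [54.599998474121094, 129.1999969482422], [225.0, 154.0])
('blue', [505.0, -6.0], 72.9, [53.099998474121094, 127.5999984741211], [297.0, 156.0])
[ 0.5852916 -0.0304559] [[ 0.59175942 -0.09911724]
 [ 0.54252454 -0.08605985]
 [ 0.57856073  0.0382697 ]
 [ 0.62832169  0.0250838 ]]
[ 0.54464589 -0.0145618   0.24946143]
```

{"fn": "jog_arm", "kwargs": {"deltas": [[[0.5,4.1,-1.65,0,-0.02],[0.5,0,0,-3,0],[0.5,0,0,-5,0],[0.5,0,0,-5,0],[0.5,0,0,-4,0],[0.5,0,0,0,0],[0.5,0,0,0,0]]]}}

```text
time_s: 19.02
tcp_pos: [0.5869, -0.0327, 0.0804]
eef_rot: [-179.9, 0.0, -106.2]
contact_force: [-0.6, 0.5, 0.1]
gripper_width: 0.066
gripper_force: 0.0
```

{"fn": "jog_arm", "kwargs": {"deltas": [[[0.5,-0.1,0.15,-2,0],[0.5,0,0,-2,0],[0.5,0,0,-1,0],[0.5,0,0,-0.4,0],[0.5,0,0,0,0]]]}}

```text
time_s: 19.65
tcp_pos: [0.5852, -0.0307, 0.0258]
eef_rot: [-179.9, 0.0, -106.2]
contact_force: [-0.6, -0.7, -1.5]
gripper_width: 0.0657
gripper_force: 0.0
```

{"fn": "jog_arm", "kwargs": {"deltas": [[[0.1,0,0,0,0],[-0.2,0,0,0,0],[-0.2,0,0,0,0],[-0.2,0,0,0,0],[-0.2,0,0,0,0]]], "force": 25}}

```text
time_s: 20.27
tcp_pos: [0.5851, -0.0306, 0.0257]
eef_rot: [-179.9, 0.0, -106.1]
contact_force: [-0.9, -0.6, 5.5]
gripper_width: 0.0537
gripper_force: 25.0
```

{"fn": "jog_arm", "kwargs": {"deltas": [[[-0.2,0,0,0.8,0],[-0.2,0,0,2,0],[-0.2,0,0,3.2,0],[-0.2,0,0,4,0],[-0.2,-0.7,1.7,3,0.045],[-0.2,-1.4,3.5,0,0.045],[-0.2,-1.4,3.5,0,0.045],[-0.2,-1.4,3.5,0,0.045]]]}}

```text
time_s: 21.28
tcp_pos: [0.5348, 0.0921, 0.1552]
eef_rot: [180.0, 0.0, -95.8]
contact_force: [1.1, 0.1, -2.4]
gripper_width: 0.0538
gripper_force: 25.0
```

{"fn": "jog_arm", "kwargs": {"deltas": [[[-0.2,-1.4,3.5,0,0.045],[-0.2,-1.4,3.5,0,0.045],[-0.2,-1.4,3.5,0,0.045],[-0.2,-1.4,3.5,0,0.045],[-0.2,-1.4,3.5,0,0.045],[-0.2,-1.0,2.4,0,0.045],[-0.2,-0.5,1.2,0,0],[-0.2,0,0,0,0]]]}}

```text
time_s: 22.28
tcp_pos: [0.4503, 0.3026, 0.155]
eef_rot: [180.0, -0.0, -80.4]
contact_force: [-0.4, 0.3, -1.6]
gripper_width: 0.0539
gripper_force: 25.0
```

{"fn": "jog_arm", "kwargs": {"deltas": [[[-0.2,0,0,0,0],[-0.2,0,0,0,0]]]}}

```text
time_s: 22.52
tcp_pos: [0.4509, 0.3015, 0.1551]
eef_rot: [180.0, -0.0, -80.4]
contact_force: [-0.8, -0.4, -2.5]
gripper_width: 0.0536
gripper_force: 25.0
```

```bash
python3 - <<'E'
from h import *
s=r.get_state();print(s['tcp_pos'],s['eef_rot'],s['gripper_width'])
i=r.camera_info('wrist');im=r.capture('wrist');cv2.imwrite('pics/w6.png',im[60:260,130:400])
E
```

```text
[0.45090792 0.3014922  0.15505207] [ 1.79989408e+02 -8.28079985e-03 -8.04463035e+01] 0.053560035958359876
```

View pics/w6.png

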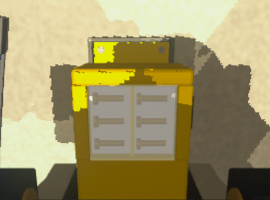

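Yellow hangs level. The lip's outer corners are at about full-frame (217,97) and (304,97).

```bash
python3 - <<'E'
from h import *
i=r.camera_info('wrist');w=cast(i,[(217,97),(304,97)],.012);e=w[1]-w[0];print(w,np.linalg.norm(e),np.degrees(np.arctan2(e[1],e[0]))+90)
u=np.array([np.cos(np.radians(99.8)),np.sin(np.radians(99.8))]);print(w.mean(0)+u*.077)
E
```

```text
[[0.50379701 0.23343652]
 [0.42730578 0.22053959]] 0.07757086445437332 -80.42955970699029
[0.45244526 0.30286447]
```

{"fn": "jog_arm", "kwargs": {"deltas": [[[-0.2,0.1,0.1,0,0.0],[-0.2,0,0,-2,0],[-0.2,0,0,-3,0],[-0.2,0,0,-3,0],[-0.2,0,0,-2,0],[-0.2,0,0,-1,0],[-0.2,0,0,-0.7,0],[-0.2,0,0,0,0]]]}}

```text
time_s: 23.58
tcp_pos: [0.4518, 0.3033, 0.0381]
eef_rot: [-180.0, -0.0, -80.4]
contact_force: [-0.4, -0.4, -2.1]
gripper_width: 0.0538
gripper_force: 25.0
```

{"fn": "jog_arm", "kwargs": {"deltas": [[[-0.2,0,0,-0.4,0],[-0.2,0,0,-0.3,0],[-0.2,0,0,-0.1,0],[-0.2,0,0,0,0]]]}}

```text
time_s: 24.08
tcp_pos: [0.4517, 0.3033, 0.0301]
eef_rot: [-180.0, 0.0, -80.4]
contact_force: [0.7, -0.7, -2.3]
gripper_width: 0.054
gripper_force: 25.0
```

{"fn": "jog_arm", "kwargs": {"deltas": [[[-0.2,0,0,-0.1,0],[-0.2,0,0,-0.05,0],[-0.2,0,0,0,0]]]}}

```text
time_s: 24.45
tcp_pos: [0.4518, 0.3034, 0.0296]
eef_rot: [-180.0, 0.0, -80.4]
contact_force: [-4.2, -2.2, 9.9]
gripper_width: 0.054
gripper_force: 25.0
```

{"fn": "jog_arm", "kwargs": {"deltas": [[[0.2,0,0,0,0],[0.545,0,0,0,0],[0.545,0,0,0,0],[0.545,0,0,2,0],[0.545,0,0,4,0],[0.545,0,0,5,0],[0.545,0.3,-2,4,-0.04],[0.545,0.6,-3.6,3,-0.05]]]}}

```text
time_s: 25.45
tcp_pos: [0.4611, 0.2476, 0.2105]
eef_rot: [-179.9, 0.1, -85.5]
contact_force: [1.1, -0.1, -1.3]
gripper_width: 0.0675
gripper_force: 0.0
```

{"fn": "jog_arm", "kwargs": {"deltas": [[[0.545,0.7,-4,1,-0.05],[0.545,0.7,-4,0,-0.05],[0.545,0.7,-4,0,-0.05],[0.545,0.7,-4,0,-0.05],[0.545,0.7,-4,0,-0.05],[0.545,0.7,-3.5,0,-0.05],[0.545,0.8,-1.8,0,-0.047],[0.545,0,0,0,0]]]}}

```text
time_s: 26.45
tcp_pos: [0.5109, -0.0068, 0.2183]
eef_rot: [180.0, -0.0, -105.5]
contact_force: [-0.1, 0.2, -0.4]
gripper_width: 0.0677
gripper_force: 0.0
```

```bash
python3 - <<'E'
from h import *
i=r.camera_info('wrist');im=r.capture('wrist');cv2.imwrite('pics/w7.png',im)
im[225:]=255
print(*blobs(im,i,'blue',.032,400),sep='\n')
s=r.get_state();print(s['tcp_pos'],s['eef_rot'],s['gripper_width'])
E
```

```text
('blue', [507.20001220703125, 4.300000190734863], 73.3, [53.099998474121094, 108.4000015258789], [267.0, 182.0])
[ 0.51066787 -0.00614834  0.21833059] [ 1.79981120e+02 -6.19443707e-03 -1.05464974e+02] 0.06728535349335273
```

View pics/w7.png

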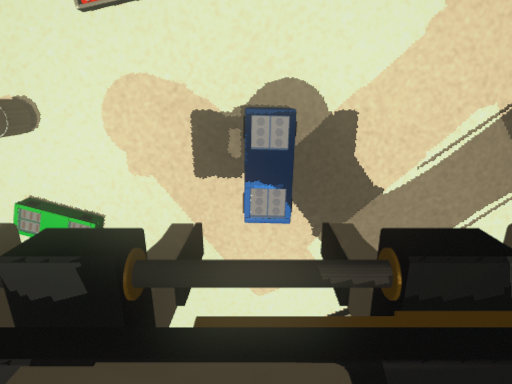

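Blue: corners at about (245,107), (297,108), (291,222), (245,222). The mask lost the shadowed end, so I'll cast the corners.

```bash
python3 - <<'E'
from h import *
i=r.camera_info('wrist');w=cast(i,[(245,107),(297,108),(291,222),(245,222)],.032);print(w.mean(0),w[[0,1]].mean(0),w[[2,3]].mean(0))
d=w[[2,3]].mean(0)-w[[0,1]].mean(0);print(np.degrees(np.arctan2(d[1],d[0])),np.linalg.norm(d),np.linalg.norm(w[1]-w[0]),np.linalg.norm(w[2]-w[3]))
E
```

```text
[ 0.50281613 -0.00461238] [ 0.48452794 -0.06632816] [0.52110432 0.05710341]
73.49390585568331 0.12873687850347054 0.0540102525809739 0.05340643096053722
```

{"fn": "jog_arm", "kwargs": {"deltas": [[[0.7,-0.7,0.1,0,-0.015],[0.7,0,0,-3,0],[0.7,0,0,-5,0],[0.7,0,0,-4,0],[0.7,0,0,-3,0],[0.7,0,0,-2,0],[0.7,0,0,-1.5,0],[0.7,0,0,0,0]]]}}

```text
time_s: 27.5
tcp_pos: [0.5025, -0.0042, 0.0328]
eef_rot: [179.9, -0.1, -106.2]
contact_force: [-0.5, -0.2, 0.6]
gripper_width: 0.0746
gripper_force: 0.0
```

{"fn": "jog_arm", "kwargs": {"deltas": [[[0.7,0,0,-0.6,0],[0.7,0,0,0,0],[0.1,0,0,0,0],[-0.2,0,0,0,0],[-0.2,0,0,0,0],[-0.2,0,0,0,0],[-0.2,0,0,0,0]]], "force": 25}}

```text
time_s: 28.38
tcp_pos: [0.5038, -0.0048, 0.0278]
eef_rot: [-180.0, 0.0, -106.3]
contact_force: [-1.1, -0.2, 5.1]
gripper_width: 0.054
gripper_force: 25.0
```

{"fn": "jog_arm", "kwargs": {"deltas": [[[-0.2,0,0,0.8,0],[-0.2,0,0,2,0],[-0.2,0,0,3.2,0],[-0.2,0,0,4,0],[-0.2,0.6,1.7,2.7,0.03],[-0.2,1.2,3.3,0,0.03],[-0.2,1.2,3.3,0,0.03],[-0.2,1.2,3.3,0,0.03]]]}}

```text
time_s: 29.38
tcp_pos: [0.5455, 0.1121, 0.1547]
eef_rot: [180.0, -0.0, -99.4]
contact_force: [1.4, -0.8, -2.3]
gripper_width: 0.0538
gripper_force: 25.0
```

{"fn": "jog_arm", "kwargs": {"deltas": [[[-0.2,1.2,3.3,0,0.03],[-0.2,1.2,3.3,0,0.03],[-0.2,1.2,3.3,0,0.03],[-0.2,1.2,3.3,0,0.03],[-0.2,1.2,3.3,0,0.036],[-0.2,0.9,2.0,0,0],[-0.2,0.3,0.8,0,0],[-0.2,0,0,0,0]]]}}

```text
time_s: 30.38
tcp_pos: [0.6173, 0.3042, 0.154]
eef_rot: [179.9, -0.0, -90.4]
contact_force: [-1.1, 0.3, -2.3]
gripper_width: 0.0537
gripper_force: 25.0
```

{"fn": "jog_arm", "kwargs": {"deltas": [[[-0.2,0,0,0,0],[-0.2,0,0,0,0]]]}}

```text
time_s: 30.62
tcp_pos: [0.6175, 0.3035, 0.1548]
eef_rot: [-180.0, 0.0, -90.5]
contact_force: [-0.2, 0.2, -2.5]
gripper_width: 0.0541
gripper_force: 25.0
```

```bash
python3 - <<'E'
from h import *
s=r.get_state();print(s['tcp_pos'],s['eef_rot'],s['gripper_width'])
i=r.camera_info('wrist');im=r.capture('wrist');cv2.imwrite('pics/w8.png',im[60:260,130:400])
E
```

```text
[0.61751838 0.30353469 0.15484472] [-1.79998327e+02  3.94474314e-03 -9.04918721e+01] 0.054051956563924766
```

View pics/w8.png

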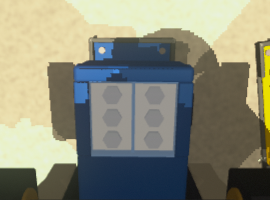

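Blue hangs level. The lip's outer corners are at about full-frame (219,97) and (305,97).

```bash
python3 - <<'E'
from h import *
i=r.camera_info('wrist');w=cast(i,[(219,97),(305,97)],.012);e=w[1]-w[0];print(w,np.linalg.norm(e),np.degrees(np.arctan2(e[1],e[0]))+90)
u=np.array([np.cos(np.radians(89.5)),np.sin(np.radians(89.5))]);print(w.mean(0)+u*.077)
E
```

```text
[[0.65584478 0.22751891]
 [0.57922275 0.22816045]] 0.07662471595157283 269.5202833164816
[0.61820571 0.30483675]
```

{"fn": "jog_arm", "kwargs": {"deltas": [[[-0.2,0.05,0.1,0,0.0],[-0.2,0,0,-2,0],[-0.2,0,0,-3,0],[-0.2,0,0,-3,0],[-0.2,0,0,-2,0],[-0.2,0,0,-1,0],[-0.2,0,0,-0.5,0],[-0.2,0,0,0,0]]]}}

```text
time_s: 31.68
tcp_pos: [0.6184, 0.3054, 0.04]
eef_rot: [-180.0, 0.0, -90.5]
contact_force: [0.3, -0.0, -1.9]
gripper_width: 0.0539
gripper_force: 25.0
```

{"fn": "jog_arm", "kwargs": {"deltas": [[[-0.2,0,0,-0.4,0],[-0.2,0,0,-0.2,0],[-0.2,0,0,-0.1,0],[-0.2,0,0,0,0]]]}}

```text
time_s: 32.17
tcp_pos: [0.6182, 0.3053, 0.0326]
eef_rot: [-180.0, 0.0, -90.5]
contact_force: [0.9, -0.0, -2.0]
gripper_width: 0.0536
gripper_force: 25.0
```

{"fn": "jog_arm", "kwargs": {"deltas": [[[-0.2,0,0,-0.1,0],[-0.2,0,0,-0.05,0],[-0.2,0,0,0,0]]]}}

```text
time_s: 32.55
tcp_pos: [0.6183, 0.3054, 0.0319]
eef_rot: [-180.0, 0.0, -90.4]
contact_force: [-2.8, -1.2, 5.4]
gripper_width: 0.0537
gripper_force: 25.0
```

{"fn": "jog_arm", "kwargs": {"deltas": [[[0.2,0,0,0,0],[0.6,0,0,0,0],[0.6,0,0,0,0],[0.6,0,0,2,0],[0.6,0,0,4,0],[0.6,0,0,5,0],[0.6,0,0,5,0],[0.6,0,-3,4,0]]]}}

```text
time_s: 33.55
tcp_pos: [0.6186, 0.2764, 0.235]
eef_rot: [-179.8, 0.1, -90.3]
contact_force: [0.8, -1.1, 0.2]
gripper_width: 0.0706
gripper_force: 0.0
```

{"fn": "jog_arm", "kwargs": {"deltas": [[[0.6,-1,-4.8,2,0],[0.6,-1,-4.8,2,0],[0.6,-1,-4.8,1,0],[0.6,-1,-4.8,0,0],[0.6,-1,-4.8,0,0],[0.6,-1,-4.8,0,0],[0.6,-1,-4.8,0,0],[0.6,-1,-4.8,0,0]]]}}

```text
time_s: 34.55
tcp_pos: [0.5377, -0.1103, 0.2828]
eef_rot: [-179.9, 0.0, -90.4]
contact_force: [1.0, 0.4, 0.4]
gripper_width: 0.0698
gripper_force: 0.0
```

{"fn": "jog_arm", "kwargs": {"deltas": [[[0.6,-2,-4.8,0,0],[0.6,-2,-4.8,0,0],[0.6,-2,-4.8,0,0],[0.6,-3,-4.8,0,0],[0.6,-3,-4.8,0,0],[0.6,-3,-4.8,0,0],[0.6,-3,-4.8,0,0],[0.6,-3,-4.8,0,0]]]}}

```text
time_s: 35.55
tcp_pos: [0.327, -0.4942, 0.2829]
eef_rot: [-179.9, -0.1, -90.4]
contact_force: [0.7, -0.5, -0.2]
gripper_width: 0.0704
gripper_force: 0.0
```

{"fn": "jog_arm", "kwargs": {"deltas": [[[0.6,-3,-4.8,0,0],[0.6,-3,-4.8,0,0],[0.6,-2,-4,0,0],[0.6,0,0,0,0],[0.6,0,0,0,0]]]}}

```text
time_s: 36.17
tcp_pos: [0.248, -0.6286, 0.2818]
eef_rot: [-180.0, -0.0, -90.5]
contact_force: [0.3, -0.1, 0.3]
gripper_width: 0.0699
gripper_force: 0.0
```

```bash
python3 - <<'E'
from h import *
t=r.capture('top');s=r.capture('side');it=r.camera_info('top')
HSV['blue']=[((95,90,25),(130,255,255))];HSV['yellow']=[((18,90,40),(38,255,255))]
cv2.imwrite('pics/end.png',np.vstack([cv2.resize(t[120:330,100:420],(640,420))[:330],cv2.resize(s[130:320,100:440],(640,358))[:270]]))
for c in HSV: print(*blobs(t,it,c,.036),sep='\n')
print(r.get_state()['time_s'],r.get_state()['tcp_pos'])
E
```

```text
('red', [571.4000244140625, 666.7999877929688], 40.3, [48.5, 116.5999984741211], [15.0, 181.0])
('red', [597.0, -278.3999938964844], 85.7, [69.80000305175781, 140.0], [355.0, 168.0])
('red', [927.5999755859375, -625.2000122070312], 134.4, [100.4000015258789, 104.19999694824219], [467.0, 58.0])
('green', [241.60000610351562, -274.3999938964844], 92.4, [72.30000305175781, 174.39999389648438], [356.0, 303.0])
('green', [449.29998779296875, -315.79998779296875], 80.3, [62.79999923706055, 112.4000015258789], [372.0, 222.0])
('blue', [611.0, 297.8999938964844], 89.5, [66.5, 142.0], [153.0, 166.0])
('yellow', [448.0, 295.3999938964844], 99.9, [69.5, 145.60000610351562], [145.0, 224.0])
36.275 [ 0.24870016 -0.62806594  0.28202143]
```

View pics/end.png

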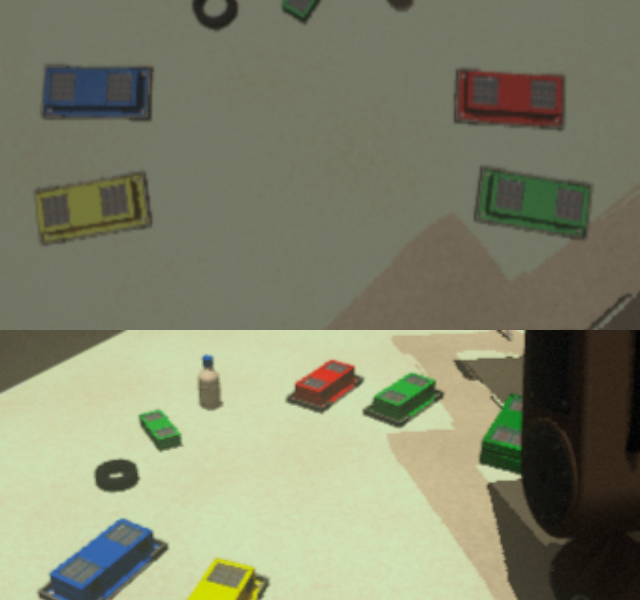

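All four cases sit flat inside their lips, with the glue and tape undisturbed. The lid centres in the composite are at blue (93,89), yellow (86,207), red (512,95) and green (541,202). Offsets from the pads are what their height should give, so I'll check that numerically and hand in if it holds.

```bash
python3 - <<'E'
from h import *
it=r.camera_info('top');ok=True
for n,p,c in(('blue',(93,89),(.618,.305)),('yellow',(86,207),(.452,.303)),('red',(512,95),(.6045,-.2855)),('green',(541,202),(.455,-.310))):
    w=cast(it,(100+p[0]/2,120+p[1]/2),.036)[0]-c;print(n,w.round(4));ok&=np.abs(w).max()<.010
if ok: print(r.close_job())
E
```

```text
blue [-0.0042 -0.0045]
yellow [-0.0035 -0.0017]
red [-0.0041  0.0029]
green [-0.0034 -0.003 ]
the job is handed in; nothing more can be done
None
```

The job is handed in at about 36 s: all four cases are in their own colour's cradle, each measured within 5 mm of centre, with the glue bottle and tape roll untouched; no verdict was returned.

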